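# Shut the dry box tray, then break its lid free of the seal and hold it open

## Robot

A 6-joint arm with a two-finger parallel gripper is mounted at the origin on the work surface; the furniture and walls round the work are solid. World frame = base frame: x ahead of the robot, y to its left, z up, the work surface at z = 0. Lengths are in mm, angles in degrees, forces in N, time in s.
With the tool pointing down it reaches from about 300 to 850 mm from the base axis. Payload 4.2 kg.
Tool frame: the origin (TCP) lies between the finger pads; the fingertips stand 22 mm ahead of it and the grasp point (between the pads) lies 3 mm ahead of it; z points along the fingers, y is the direction in which the jaws open and shut (so a half turn about z gives the same grasp; the last joint's range is limited). The gripper opens to 91 mm and grips with 3 to 60 N. Pads are 32 mm wide; open, the fingers measure 118 mm over their backs; the gripper's body (76 mm by 178 mm) begins 60 mm behind the grasp point.
Start: joints at [-64.63, 18.312, 89.639, -0, 72.044, -1.146], TCP at [256.717, -514.526, 235.976] pointing down, gripper open.
Joint ranges: [-177.97, 177.97], [-48.28, 115.42], [12.27, 149.76], [-77.06, 257.06], [2.81, 150.46], [-146.56, 146.56]. Speed limits (degrees/s): [147.25, 147.25, 180, 180, 180, 180].

## Interface

Orientations are given as [roll, pitch, yaw] about the fixed x, y, z axes, in that order (R = Rz(yaw) Ry(pitch) Rx(roll)).
In Python, from workcell import * gives the robot as it stands.
- The arm moves only by the shell command python3 -m jog 'ROWS' [OPENING] [FORCE]. ROWS is text: rows parted by semicolons, each of 6 numbers parted by spaces: the shift along the tool's x, y, z in units of 0.5 m (1.0 is 0.5 m), then the turn, a rotation vector about the tool's x, y, z in units of pi/2 rad (1.0 is pi/2 rad). A call has 1 to 20 rows; each row is the pose to reach, as a shift and turn from the pose measured when the call began, along the tool's axes at that moment; what a row does not reach only later rows make up. A row lasts 1/12 s, in which the tool goes at most 41.7 mm and 7.16 degrees, less where a joint would pass 70% of its speed; a pose out of reach is approached as far as the arm can. A call with a number of a shift or a turn outside -1 to 1 is refused whole. A call with a gripper value outside its range is refused whole. OPENING is the opening, from -1 (shut) to 1 (fully open), set as the call begins (- or left out, the last holds). The fingers move at their own pace and stop on an object; FORCE is the grip in N (left out, the last holds). Time passes only in rows, so rows that repeat a pose let the fingers close. It gives the time, the measured TCP pose, the force and the opening at its end, in the units of the state.
- state(): the state, without advancing time (a new reading comes with each control period).
- grab_frame(name): name is "side" or "top"; returns the picture (384x512x3 uint8, red, green, blue); there is no depth.
- calibration(name): a dict with "mtx" (3x3 intrinsics, pixels), "rvec" (rotation vector, rad) and "tvec" (3), from world to camera coordinates, as OpenCV has them. Camera axes: x right, y down, z forward; pixel columns grow to the right and rows downward; lengths in mm; the calibration is good to about 2 mm. A picture is of the moment at which its call begins. calibration takes no time and is no camera call.
- job_done(): hands the job in, once; it reports no verdict.
Trained networks look in the newest picture that a camera, given by its name, has taken for a name from the list of things; names that differ only in an ending like _2 or _b are one class to them, and where a whole thing is asked for, a point or a joint stands for the part that bears it (a point fixed in the world has none). Each returns a list of dicts, best first, with "confidence" (0 to 1); they miss things now and then, are a little off and sometimes report something else, mostly with a low value. They report only what shows in the picture. A call takes as long as a camera call.
- spot_in(query, camera): "rect" ([left, top, right, bottom] in pixels, round what is visible of it).
- tip_of(query, camera): "location" ([column, row] in pixels: a listed point, or the origin of a listed thing).
The state is a dict: "time_s": time; "qpos": joint angles; "qvel": joint speeds; "effort": joint torques, N m; "ee_pos": TCP position; "ee_rot": TCP orientation; "force": force on the tool from outside, world axes, zero at the start; "torque": the same for the moment, N m; "gripper_width": finger opening in mm.
Only numpy, scipy, OpenCV 4.12 (cv2) and the standard library are available. Lean on these libraries where they do the work, as an engineer would, in place of code of your own. Each camera call takes 0.05 s, during which the arm holds its last target. There are 200 camera calls.

## Task

The dry box has a fresh desiccant cassette: push its tray fully home first, then take the lid by its handle, pull it free of its sticky seal and hold it level just above the box, with a gap of 2 to 3 cm all round so the chamber can breathe, without jerking it up high. Finish while still holding the lid there by its handle, with the lid clear of everything else, and leave the vial, loupe and clip on the table where they are.

Things in the scene. Friction and masses are not known exactly. Their poses are not given: they have to be found in the camera images.
- dry_box: Dry box fixed to the table: grey base 170 x 220 mm (x by y), clear chamber walls above, 104 mm high to the top of its black gasket. Origin: centre of its underside, on the table; z up; -x side is the front (small round dial), +x the back, +y the side where the desiccant tray slides out. Turned up to 0.25 rad about z.
- tray (a joint): Desiccant tray in the base of the dry box: how far it stands out along the box's +y, in m; 0 = fully home against its stop, 0.06 at most. Starts 0.03 to 0.055 out. Slides with about 1.5 N of friction plus damping of 12 N per m/s, and stays where it is left.
- tray_handle (a point): Middle of the tray's steel bar handle: bar 12 mm thick, 90 mm long along the box's x, axis 30 mm above the table and 36 mm out from the tray front (plate 164 mm wide, 10 to 51 mm above the table). With the tray home this point is at [0, 0.153, 0.030] in the box's frame.
- vial: Loose sample vial, clear with black screw cap, 47 mm across and 124 mm tall, upright on the table to the right of the box, towards the robot; origin centre of its underside. Leave alone.
- loupe: Loose red folding loupe, 36 x 52 x 14 mm, flat on the table in front of the box; origin centre of its underside. Leave alone.
- clip: Loose black moulded clip, 24 x 36 x 19 mm, on the table to the left of the box; origin centre of its underside. Leave alone.
- lid: Clear lift-off lid, 178 x 228 mm with grey rim, 0.2 to 0.42 kg. Origin: centre of the flange's underside; axes as the box's. Shut: at [0, 0, 0.104] in the box's frame, flange resting on the gasket, a plug frame 12 mm deep below it gripped by four sprung rubber lips. Pull to free it: 10 to 20 N straight up over the first 7 mm, then only its weight. Dropped back, it perches on the lips.
- lid_handle (a point): Middle of the bar handle on top of the lid, 46 mm above the lid's origin (150 mm above the table when shut): black bar 14 mm wide (box's x), 90 mm long (box's y), 16 mm tall, on two thin steel posts 72 mm apart; 30 mm free below the bar.

How it is judged (in metres and radians):
On the way, in this order (a step that is already met when the one before it is completed fails the run):
1. the desiccant tray is fully home (value of joint tray below 0.005 m), for 0.2 s.
2. the lid is pulled free of its seal by its handle, the tray still home (z of lid in the frame of dry_box above 0.116 m and contact force between the fingers and lid above 0.5 N and value of joint tray below 0.006 m and distance between the grasp point and lid_handle below 0.065 m), for 0.2 s.
At the end, for the whole second after the job is handed in: The fingers hold the lid still by its handle, level within 0.15 rad, centred over the box within 30 mm, its flange 13 to 38 mm above the gasket and nothing of it touching the box; the tray is home within 6 mm; the vial (upright), loupe and clip are within 30 mm of where they stood (z of lid in the frame of dry_box between 0.117 and 0.142 m and horizontal distance between lid and dry_box below 0.03 m and angle between lid's own z axis and vertical below 0.15 rad and linear speed of lid below 0.03 m/s and contact force between the fingers and lid above 1 N and contact force between lid and dry_box below 0.3 N and value of joint tray below 0.006 m and distance of each of vial, loupe, clip from where it was at the start of the episode below 0.03 m and angle between vial's own z axis and vertical below 0.2 rad and distance between the grasp point and lid_handle below 0.065 m); the arm keeps its last pose, push and grip.
It fails at once if the lid jerked up high: more than 70 mm above the gasket (z of lid in the frame of dry_box above 0.174 m).
It fails at once if the vial, loupe or clip moved by more than 30 mm, or the vial tipped (distance of any of vial, loupe, clip from where it was at the start of the episode above 0.03 m or angle between vial's own z axis and vertical above 0.4 rad).
It also fails if it takes over 51 s, if anything falls off the work surface, if the arm or the gripper's body presses on something with over 40 N, if the wrist force passes 120 N, or if a joint passes its speed limit or range.

## Working session

There is one attempt and no reset: what is moved stays moved. The work goes in short steps, Python scripts to look and compute and a shell command to move; the robot and the scene stay as the last step left them, time stands still between calls to the robot, and variables do not carry over. Pictures are saved under pics/ and viewed, about 8 in all and at most 12, crops included, and the job is handed in when it is done.

```bash
mkdir -p pics; cat > h.py <<'E'
from workcell import *
import numpy as np, cv2
def proj(P,c):
    k=calibration(c); return cv2.projectPoints(np.array(P,float).reshape(-1,1,3),np.array(k["rvec"],float),np.array(k["tvec"],float),np.array(k["mtx"],float),None)[0].reshape(-1,2)
def onz(px,c,z):
    k=calibration(c); R=cv2.Rodrigues(np.array(k["rvec"],float))[0]; t=np.array(k["tvec"],float).ravel()
    o=-R.T@t; d=R.T@np.linalg.inv(np.array(k["mtx"],float))@np.array([px[0],px[1],1.]); return o+d*(z-o[2])/d[2]
E
python3 - <<'E'
from h import *
fr=[]
for c in ("top","side"):
    f=grab_frame(c); fr.append(f); cv2.imwrite(f"pics/{c}0.png",f[:,:,::-1])
    for q,z in (("dry_box",0),("lid_handle",150),("tray_handle",30),("lid",104),("vial",0),("loupe",0),("clip",0)):
        r=tip_of(q,c)[:2]
        print(c,q,[(np.round(a["location"]),round(a["confidence"],2),np.round(onz(a["location"],c,z))) for a in r])
cv2.imwrite("pics/both0.png",cv2.resize(np.vstack(fr)[:,:,::-1],(512,768))[:,:]) 
print(state())
E
```

```text
top dry_box []
top lid_handle [(array([270., 154.]), 0.58, array([594.,   0., 150.]))]
top tray_handle [(array([198., 182.]), 0.57, array([552., 187.,  30.]))]
top lid [(array([264., 160.]), 0.61, array([593.,  11., 104.]))]
top vial [(array([355., 216.]), 0.81, array([ 458., -234.,    0.]))]
top loupe [(array([299., 243.]), 0.84, array([389., -81.,   0.]))]
top clip [(array([126., 219.]), 0.45, array([459., 385.,   0.]))]
side dry_box [(array([222., 226.]), 0.82, array([594.,   4.,  -0.]))]
side lid_handle [(array([221., 181.]), 0.71, array([590.,  16., 150.]))]
side tray_handle [(array([243., 253.]), 0.57, array([533., 194.,  30.]))]
side lid [(array([221., 192.]), 0.7, array([593., -10., 104.]))]
side vial [(array([266., 191.]), 0.91, array([ 451., -238.,    0.]))]
side loupe [(array([290., 213.]), 0.61, array([387., -70.,   0.]))]
side clip [(array([288., 315.]), 0.59, array([443., 386.,   0.]))]
{'time_s': 0.8, 'qpos': array([-6.46308544e+01,  1.83107072e+01,  8.96373540e+01,  1.63415302e-03,
        7.20438953e+01, -1.14689481e+00]), 'qvel': array([-0.06559456,  0.03989841,  0.06578895, -0.01994473, -0.03669656,
        0.01316102]), 'effort': array([-1.58690600e-03, -4.12305236e+01, -2.32223046e+01,  7.29392865e-02,
        3.74072255e-02,  8.92655208e-06]), 'ee_pos': array([ 256.71872928, -514.53974949,  235.99906893]), 'ee_rot': array([ 1.79991927e+02, -1.39331997e-03,  2.65155368e+01]), 'force': array([ 0.30768037, -0.47139145,  0.16487583]), 'torque': array([-0.04351253, -0.03871246, -0.00100766]), 'gripper_width': 91.59660712520771}
```

View pics/top0.png

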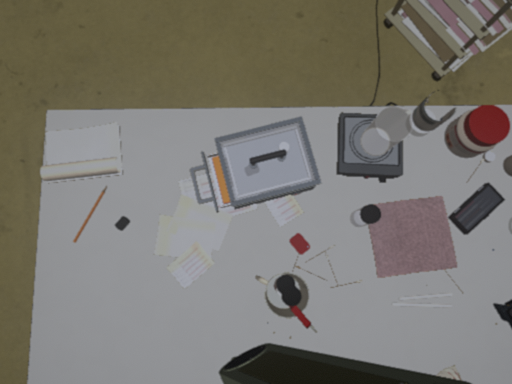

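View pics/side0.png

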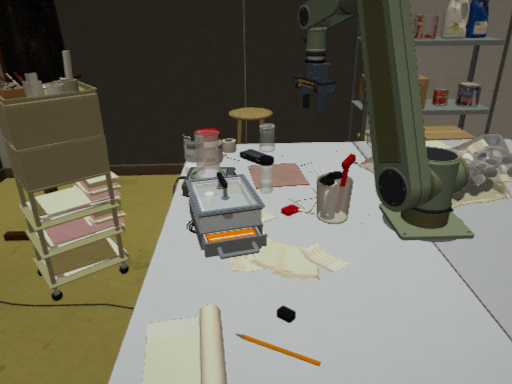

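The top view (up = +x, left = +y) shows the box at (267,163), its handle running from about (252,161) to (285,154), and the orange tray with its bar at (197,185). The vial is at (370,214), the loupe at (300,243) and the clip at (123,223). In the side view the tray is open towards the camera with its bar at (240,250). I'll fit the yaw next and overlay it.

```bash
python3 - <<'E'
from h import *
from scipy.optimize import minimize
top=cv2.imread("pics/top0.png"); side=cv2.imread("pics/side0.png")
def W(p,x,y,th):
    p=np.array(p,float); c,s=np.cos(th),np.sin(th)
    return np.c_[x+c*p[:,0]-s*p[:,1], y+s*p[:,0]+c*p[:,1], p[:,2]]
def edge(z,a,b,n=40):
    c=[(-a,-b),(a,-b),(a,b),(-a,b),(-a,-b)]
    return np.array([[*(np.array(c[i])*(1-t)+np.array(c[i+1])*t),z] for i in range(4) for t in np.linspace(0,1,n)])
g={n:cv2.GaussianBlur(cv2.magnitude(*[cv2.Sobel(cv2.cvtColor(i,6),cv2.CV_32F,*d) for d in((1,0),(0,1))]),(0,0),1.2) for n,i in(("top",top),("side",side))}
lid=edge(107,89,114); bar=edge(158,7,45)
def cost(v,cs=("top","side")):
    s=0
    for c in cs:
        for E,w in((lid,1),(bar,.5)):
            q=proj(W(E,*v),c).astype(np.float32); s-=w*cv2.remap(g[c],q[:,0].copy(),q[:,1].copy(),1).mean()
    return s
for cs in(("top",),("side",),("top","side")):
    best=min((minimize(cost,[x,y,t],args=(cs,),method="Nelder-Mead",options=dict(initial_simplex=[[x,y,t],[x+8,y,t],[x,y+8,t],[x,y,t+.05]])) for x in(585,595,605) for y in(-4,4,12) for t in(.12,.2)),key=lambda r:r.fun)
    print(cs,best.x.round(3),best.fun)
v=best.x
for d in (30,35,40,45,50,55): print(d,W([[0,153+d,30]],*v).round(),proj(W([[0,153+d,30]],*v),"top").round(1),proj(W([[0,153+d,30]],*v),"side").round(1))
def crop(im,c,x0,y0,w,h,k):
    o=cv2.resize(im[y0:y0+h,x0:x0+w],None,fx=k,fy=k,interpolation=2)
    for E,col in((lid,(0,255,0)),(bar,(0,0,255)),(edge(0,85,110),(255,0,0)),(np.array([[x,153+d,30] for d in(30,40,50) for x in(-45,0,45)]),(0,255,255))):
        for q in proj(W(E,*v),c): cv2.circle(o,tuple(int(a) for a in((q-[x0,y0]+.5)*k)),1,col,-1)
    return o
cv2.imwrite("pics/fit.png",np.hstack([crop(top,"top",180,100,150,120,3)[:, :400],crop(side,"side",170,160,110,120,3)]))
E
```

```text
Traceback (most recent call last):
  File "h.py", line 4, in proj
    k=calibration(c); return cv2.projectPoints(np.array(P,float).reshape(-1,1,3),np.array(k["rvec"],float),np.array(k["tvec"],float),np.array(k["mtx"],float),None)[0].reshape(-1,2)
ValueError: time passes only in moves, steps and waits
```

Calibration needs caching, so I'll do that and rerun.

```bash
cat > h.py <<'E'
from workcell import *
import numpy as np, cv2
_c={}
def cal(c):
    if c not in _c:
        k=calibration(c); _c[c]=[np.array(k[n],float) for n in("rvec","tvec","mtx")]
    return _c[c]
def proj(P,c):
    r,t,m=cal(c); return cv2.projectPoints(np.array(P,float).reshape(-1,1,3),r,t,m,None)[0].reshape(-1,2)
def onz(px,c,z):
    r,t,m=cal(c); R=cv2.Rodrigues(r)[0]; o=-R.T@t.ravel(); d=R.T@np.linalg.inv(m)@np.array([px[0],px[1],1.]); return o+d*(z-o[2])/d[2]
def W(p,x,y,th):
    p=np.array(p,float); c,s=np.cos(th),np.sin(th)
    return np.c_[x+c*p[:,0]-s*p[:,1], y+s*p[:,0]+c*p[:,1], p[:,2]]
def edge(z,a,b,n=40):
    c=[(-a,-b),(a,-b),(a,b),(-a,b),(-a,-b)]
    return np.array([[*(np.array(c[i])*(1-t)+np.array(c[i+1])*t),z] for i in range(4) for t in np.linspace(0,1,n)])
E
python3 - <<'E'
from h import *
from scipy.optimize import minimize
top=cv2.imread("pics/top0.png"); side=cv2.imread("pics/side0.png")
g={n:cv2.GaussianBlur(cv2.magnitude(*[cv2.Sobel(cv2.cvtColor(i,6),cv2.CV_32F,*d) for d in((1,0),(0,1))]),(0,0),1.2) for n,i in(("top",top),("side",side))}
lid=edge(107,89,114); bar=edge(158,7,45)
def cost(v,cs=("top","side")):
    s=0
    for c in cs:
        for E,w in((lid,1),(bar,.5)):
            q=proj(W(E,*v),c).astype(np.float32); s-=w*cv2.remap(g[c],q[:,0].copy(),q[:,1].copy(),1).mean()
    return s
for cs in(("top",),("side",),("top","side")):
    best=min((minimize(cost,[x,y,t],args=(cs,),method="Nelder-Mead",options=dict(initial_simplex=[[x,y,t],[x+8,y,t],[x,y+8,t],[x,y,t+.05]])) for x in(585,595,605) for y in(-4,4,12) for t in(.12,.2)),key=lambda r:r.fun)
    print(cs,best.x.round(3),best.fun)
v=best.x
for d in (30,35,40,45,50,55): print(d,W([[0,153+d,30]],*v).round(),proj(W([[0,153+d,30]],*v),"top").round(1),proj(W([[0,153+d,30]],*v),"side").round(1))
def crop(im,c,x0,y0,w,h,k):
    o=cv2.resize(im[y0:y0+h,x0:x0+w],None,fx=k,fy=k,interpolation=2)
    for E,col in((lid,(0,255,0)),(bar,(0,0,255)),(edge(0,85,110),(255,0,0)),(np.array([[x,153+d,30] for d in(30,40,50) for x in(-45,0,45)]),(0,255,255))):
        for q in proj(W(E,*v),c): cv2.circle(o,tuple(int(a) for a in((q-[x0,y0]+.5)*k)),1,col,-1)
    return o
cv2.imwrite("pics/fit.png",np.hstack([crop(top,"top",180,100,145,120,3),crop(side,"side",170,160,110,120,3)]))
E
```

```text
('top',) [5.87704e+02 5.10100e+00 2.52000e-01] -181.69737243652344
('side',) [5.92755e+02 1.47870e+01 1.66000e-01] -260.8878479003906
('top', 'side') [5.88524e+02 5.69000e+00 2.54000e-01] -414.7115478515625
30 [[543. 183.  30.]] [[199.4 185.4]] [[239.5 251. ]]
35 [[541. 188.  30.]] [[197.5 185.9]] [[240. 252.]]
40 [[540. 193.  30.]] [[195.7 186.4]] [[240.5 253.1]]
45 [[539. 197.  30.]] [[193.9 186.9]] [[241.  254.1]]
50 [[538. 202.  30.]] [[192.1 187.4]] [[241.6 255.2]]
55 [[536. 207.  30.]] [[190.2 187.9]] [[242.1 256.3]]
```

View pics/fit.png

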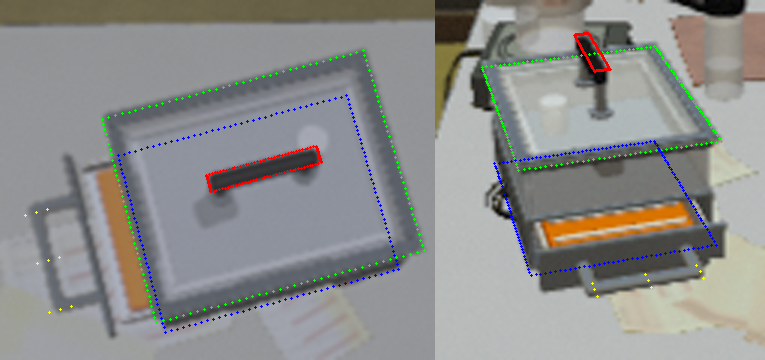

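The fit overlays both views well: box at (588.5, 5.7), yaw 0.253, and the tray bar agrees with about 43 mm out. I'll use yaw 104.5° for both the push and the grasp (jaws along the box's x). Next I'll add a helper that converts world targets into row units.

```bash
cat >> h.py <<'E'
from scipy.spatial.transform import Rotation as Ro
V=(588.5,5.7,.253)
def rows(*T):   # targets: box-frame x,y,z of TCP, yaw deg -> row numbers
    s=state(); R=Ro.from_euler("xyz",s["ee_rot"],degrees=True)
    for x,y,z,yaw in T:
        p=W([[x,y,z]],*V)[0]; d=R.inv().apply(p-s["ee_pos"])/500
        w=(R.inv()*Ro.from_euler("xyz",[180,0,yaw],degrees=True)).as_rotvec()/(np.pi/2)
        print(p.round(),d.round(4),w.round(4))
E
python3 -c "
from h import *
rows((0,250,330,104.5),(0,250,37,104.5))"
```

```text
[526. 248. 330.] [ 1.1624 -1.1238 -0.1881] [ 1.000e-04  0.000e+00 -8.665e-01]
[526. 248.  37.] [ 1.1624 -1.1239  0.3979] [ 1.000e-04  0.000e+00 -8.665e-01]
```

```bash
python3 -m jog '0.04 -0.04 -0.1 0 0 0; 0.08 -0.08 -0.19 0 0 -0.05; 0.14 -0.135 -0.19 0 0 -0.12; 0.2 -0.19 -0.19 0 0 -0.19; 0.26 -0.25 -0.19 0 0 -0.26; 0.32 -0.31 -0.19 0 0 -0.33; 0.38 -0.37 -0.19 0 0 -0.4; 0.44 -0.43 -0.19 0 0 -0.47; 0.5 -0.48 -0.19 0 0 -0.54; 0.56 -0.54 -0.19 0 0 -0.61; 0.62 -0.6 -0.19 0 0 -0.68; 0.68 -0.66 -0.19 0 0 -0.75; 0.74 -0.72 -0.19 0 0 -0.82; 0.8 -0.77 -0.19 0 0 -0.8665; 0.86 -0.83 -0.19 0 0 -0.8665; 0.92 -0.89 -0.19 0 0 -0.8665; 0.96 -0.93 -0.19 0 0 -0.8665; 0.98 -0.95 -0.19 0 0 -0.8665' -1 20
python3 -c "
from h import *
rows((0,250,330,104.5),(0,250,37,104.5),(0,215,37,104.5),(0,175,37,104.5))"
```

```text
time_s: 2.3
ee_pos: [484.0, 133.6, 330.7]
ee_rot: [179.9, -0.1, 104.7]
force: [0.6, 0.5, -0.3]
gripper_width: 0.4
[526. 248. 330.] [0.1996 0.139  0.0018] [ 0.0006 -0.0011  0.0022]
[526. 248.  37.] [0.1985 0.1384 0.5878] [ 0.0006 -0.0011  0.0022]
[535. 214.  37.] [0.1285 0.1381 0.5877] [ 0.0006 -0.0011  0.0022]
[545. 175.  37.] [0.0485 0.1379 0.5875] [ 0.0006 -0.0011  0.0022]
```

```bash
python3 -m jog '0.07 0.05 0 0 0 0; 0.13 0.1 0 0 0 0; 0.18 0.13 0 0 0 0; 0.2 0.138 0.06 0 0 0; 0.2 0.138 0.13 0 0 0; 0.2 0.138 0.2 0 0 0; 0.2 0.138 0.27 0 0 0; 0.2 0.138 0.34 0 0 0; 0.2 0.138 0.41 0 0 0; 0.2 0.138 0.48 0 0 0; 0.2 0.138 0.53 0 0 0; 0.2 0.138 0.57 0 0 0; 0.2 0.138 0.587 0 0 0; 0.2 0.138 0.587 0 0 0'
python3 - <<'E'
from h import *
rows((0,220,37,104.5),(0,200,37,104.5),(0,175,37,104.5))
fr=[grab_frame(c) for c in("top","side")]
a=cv2.resize(fr[0][120:240,130:310],None,fx=2.2,fy=2.2); b=cv2.resize(fr[1][150:330,150:330],None,fx=2,fy=2)
o=np.zeros((max(a.shape[0],b.shape[0]),a.shape[1]+b.shape[1],3),np.uint8); o[:a.shape[0],:a.shape[1]]=a;o[:b.shape[0],a.shape[1]:]=b
cv2.imwrite("pics/p1.png",o[:,:,::-1])
E
```

```text
time_s: 3.47
ee_pos: [524.4, 247.9, 35.5]
ee_rot: [-179.8, -0.1, 104.7]
force: [-0.4, 0.0, 0.1]
gripper_width: 0.6
[533. 219.  37.] [-0.061   0.0026 -0.0031] [-0.002  -0.0006  0.0021]
[538. 199.  37.] [-0.101   0.0025 -0.0032] [-0.002  -0.0006  0.0021]
[545. 175.  37.] [-0.151   0.0023 -0.0032] [-0.002  -0.0006  0.0021]
```

View pics/p1.png

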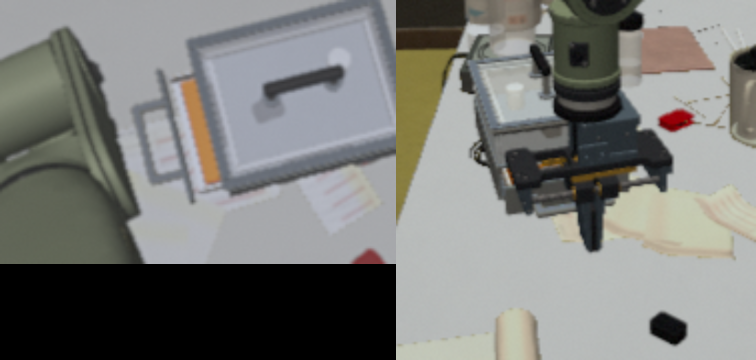

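The closed fingers are down in front of the tray bar (tip at about (595,245) in the crop), clear of the box and clip. I'll push in now.

```bash
python3 -m jog '-0.02 0.002 0 0 0 0; -0.04 0.002 0 0 0 0; -0.05 0.002 0 0 0 0; -0.06 0.002 0 0 0 0; -0.07 0.002 0 0 0 0; -0.08 0.002 0 0 0 0; -0.09 0.002 0 0 0 0; -0.1 0.002 0 0 0 0; -0.11 0.002 0 0 0 0; -0.12 0.002 0 0 0 0; -0.13 0.002 0 0 0 0; -0.14 0.002 0 0 0 0; -0.145 0.002 0 0 0 0; -0.145 0.002 0 0 0 0'
python3 -c "
from h import *
rows((0,175,37,104.5),(0,165,37,104.5))
print(tip_of('tray_handle','top')[:1])"
```

```text
time_s: 4.73
ee_pos: [545.8, 178.0, 37.9]
ee_rot: [179.9, -0.1, 104.7]
force: [-0.3, -0.3, 0.5]
gripper_width: 0.4
[545. 175.  37.] [-0.0049 -0.0035  0.0018] [ 0.0014 -0.0008  0.002 ]
[547. 165.  37.] [-0.0249 -0.0036  0.0018] [ 0.0014 -0.0008  0.002 ]
[{'location': [198.2, 182.2], 'confidence': 0.73}]
```

```bash
python3 -m jog '-0.005 -0.003 0 0 0 0; -0.01 -0.003 0 0 0 0; -0.014 -0.003 0 0 0 0; -0.018 -0.003 0 0 0 0; -0.022 -0.003 0 0 0 0'
python3 - <<'E'
from h import *
rows((0,165,37,104.5),(0,160,37,104.5))
fr=[grab_frame(c) for c in("top","side")]
a=cv2.resize(fr[0][120:240,130:310],None,fx=2.2,fy=2.2); b=cv2.resize(fr[1][150:330,150:330],None,fx=2,fy=2)
o=np.zeros((max(a.shape[0],b.shape[0]),a.shape[1]+b.shape[1],3),np.uint8); o[:a.shape[0],:a.shape[1]]=a;o[:b.shape[0],a.shape[1]:]=b
cv2.imwrite("pics/p2.png",o[:,:,::-1])
E
```

```text
time_s: 5.2
ee_pos: [545.7, 174.4, 38.1]
ee_rot: [179.8, -0.8, 104.3]
force: [-8.5, 33.7, 0.4]
gripper_width: 0.4
[547. 165.  37.] [-0.0182 -0.0015  0.0018] [ 0.0022 -0.0094 -0.0023]
[548. 161.  37.] [-0.0282 -0.0015  0.0017] [ 0.0022 -0.0094 -0.0023]
```

View pics/p2.png

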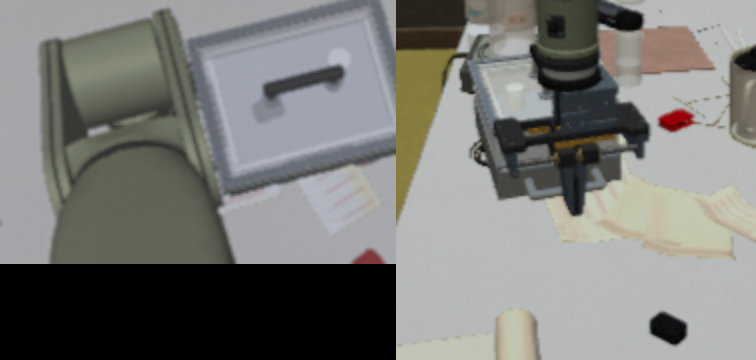

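Contact is at y = 174 mm, where the geometry predicts home (about 175), with 34 N resisting and the orange no longer showing. I'll retreat, rise and move over the lid handle.

```bash
python3 -m jog '0.03 0 0 0 0.009 0; 0.08 0 0 0 0.009 0; 0.1 0 -0.06 0 0.009 0; 0.1 0 -0.13 0 0.009 0; 0.1 0 -0.2 0 0.009 0; 0.1 0 -0.27 0 0.009 0; 0.1 0 -0.34 0 0.009 0; 0.1 0 -0.4 0 0.009 0; 0.1 0 -0.42 0 0.009 0' 1
python3 -c "
from h import *
grab_frame('top');grab_frame('side')
for c in('top','side'):print(c,tip_of('tray_handle',c)[:1],proj(W([[0,153,30]],*V),c))
rows((0,0,245,104.5),(0,0,153,104.5))"
```

```text
time_s: 6.05
ee_pos: [534.9, 220.2, 253.8]
ee_rot: [179.3, -1.6, 104.4]
force: [0.1, 0.8, 0.7]
gripper_width: 57.6
top [] [[210.28975    182.47410101]]
side [] [[236.55992928 244.8259659 ]]
[588.   6. 245.] [-0.4418  0.0028 -0.0082] [ 0.0003 -0.0176 -0.0017]
[588.   6. 153.] [-0.4468  0.0027  0.1757] [ 0.0003 -0.0176 -0.0017]
```

```bash
python3 -m jog '-0.04 0 0 0 -0.017 0; -0.1 0 -0.01 0 -0.0176 0; -0.17 0 -0.01 0 -0.0176 0; -0.24 0 -0.01 0 -0.0176 0; -0.31 0.001 -0.01 0 -0.0176 0; -0.37 0.002 -0.01 0 -0.0176 0; -0.42 0.003 -0.01 0 -0.0176 0; -0.441 0.003 -0.008 0 -0.0176 -0.0017; -0.442 0.003 -0.008 0 -0.0176 -0.0017; -0.442 0.003 -0.008 0 -0.0176 -0.0017'
python3 - <<'E'
from h import *
rows((0,0,245,104.5),(0,0,153,104.5))
fr=[grab_frame(c) for c in("top","side")]
for c in('top','side'):print(c,tip_of('tray_handle',c)[:1],proj(W([[0,153,30]],*V),c))
a=cv2.resize(fr[0][100:220,170:330],None,fx=2.2,fy=2.2); b=cv2.resize(fr[1][120:290,150:310],None,fx=2.4,fy=2.4)
o=np.zeros((max(a.shape[0],b.shape[0]),a.shape[1]+b.shape[1],3),np.uint8); o[:a.shape[0],:a.shape[1]]=a;o[:b.shape[0],a.shape[1]:]=b
cv2.imwrite("pics/p3.png",o[:,:,::-1])
E
```

```text
time_s: 7.08
ee_pos: [587.8, 5.9, 243.1]
ee_rot: [-179.8, -0.1, 104.4]
force: [-0.1, 1.1, -0.6]
gripper_width: 91.3
[588.   6. 245.] [-0.0008  0.0011 -0.0039] [-0.0018 -0.0012 -0.0006]
[588.   6. 153.] [-0.0011  0.0017  0.1801] [-0.0018 -0.0012 -0.0006]
top [{'location': [122.5, 220.1], 'confidence': 0.51}] [[210.28975    182.47410101]]
side [{'location': [237.5, 245.6], 'confidence': 0.75}] [[236.55992928 244.8259659 ]]
```

View pics/p3.png

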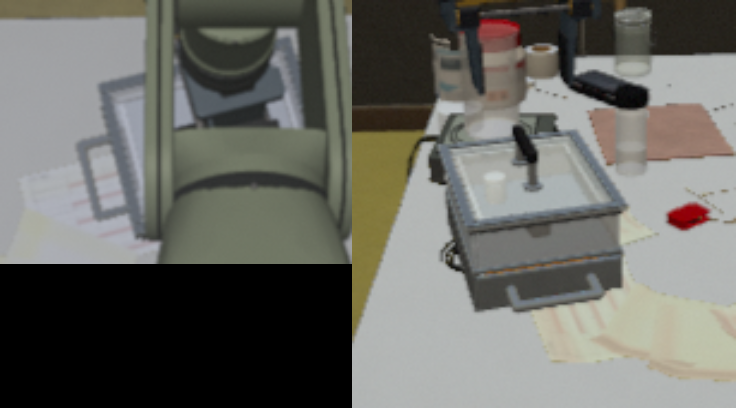

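The tray is home: plate flush with the base, and the detected bar is within 1 px of the home projection. The open fingers straddle the lid handle, so I'll descend and grip.

```bash
python3 -m jog '0 0.001 0.04 0 0 0; -0.001 0.002 0.09 0 0 0; -0.001 0.002 0.13 0 0 0; -0.001 0.002 0.16 -0.002 -0.001 0; -0.001 0.002 0.18 -0.002 -0.001 0; -0.001 0.002 0.18 -0.002 -0.001 0' && python3 -m jog '0 0 0 0 0 0; 0 0 0 0 0 0; 0 0 0 0 0 0; 0 0 0 0 0 0; 0 0 0 0 0 0; 0 0 0 0 0 0; 0 0 0 0 0 0; 0 0 0 0 0 0; 0 0 0 0 0 0; 0 0 0 0 0 0' -1 50
```

```text
time_s: 7.78
ee_pos: [587.9, 7.8, 152.7]
ee_rot: [-179.9, -0.0, 104.7]
force: [0.2, 0.2, -0.3]
gripper_width: 91.2
time_s: 8.62
ee_pos: [587.9, 7.8, 152.7]
ee_rot: [-180.0, -0.0, 104.7]
force: [0.5, 0.3, 0.3]
gripper_width: 27.4
```

```bash
python3 -m jog '0 0 0 0 0 0; 0 0 0 0 0 0; 0 0 0 0 0 0; 0 0 0 0 0 0; 0 0 0 0 0 0; 0 0 0 0 0 0' -1 50
```

```text
time_s: 9.12
ee_pos: [588.2, 7.9, 152.6]
ee_rot: [-180.0, -0.0, 104.6]
force: [1.6, 0.6, -1.0]
gripper_width: 14.0
```

```bash
python3 -m jog '0 0 -0.003 0 0 0; 0 0 -0.006 0 0 0; 0 0 -0.009 0 0 0; 0 0 -0.012 0 0 0; 0 0 -0.015 0 0 0; 0 0 -0.018 0 0 0; 0 0 -0.021 0 0 0; 0 0 -0.024 0 0 0; 0 0 -0.027 0 0 0; 0 0 -0.03 0 0 0; 0 0 -0.03 0 0 0; 0 0 -0.03 0 0 0'
```

```text
time_s: 10.12
ee_pos: [588.2, 7.8, 167.9]
ee_rot: [-180.0, -0.0, 104.6]
force: [-0.1, -0.3, -4.3]
gripper_width: 13.9
```

The seal has let go: only about 4 N of weight is left. I'll go up another 9.5 mm.

```bash
python3 -m jog '0 0 -0.004 0 0 0; 0 0 -0.008 0 0 0; 0 0 -0.012 0 0 0; 0 0 -0.016 0 0 0; 0 0 -0.019 0 0 0; 0 0 -0.019 0 0 0; 0 0 -0.019 0 0 0; 0 0 -0.019 0 0 0; 0 0 -0.019 0 0 0; 0 0 -0.019 0 0 0'
python3 - <<'E'
from h import *
f=grab_frame("side"); t=grab_frame("top")
for q in("vial","loupe","clip"):
  for c in("side","top"): print(q,c,[np.round(a["location"]) for a in tip_of(q,c)[:1]])
o=cv2.resize(f[120:290,150:310],None,fx=3.4,fy=3.4,interpolation=2)
for E,col in((edge(128,89,114),(0,255,0)),(edge(104,85,110),(255,255,0))):
    for q in proj(W(E,*V),"side"): cv2.circle(o,tuple(int(a) for a in((q-[150,120]+.5)*3.4)),1,col,-1)
cv2.imwrite("pics/p4.png",o[:,:,::-1]); print(state()["force"],state()["ee_pos"])
E
```

```text
time_s: 10.95
ee_pos: [588.1, 7.9, 177.3]
ee_rot: [-180.0, -0.0, 104.6]
force: [0.3, -0.8, -2.6]
gripper_width: 14.0
vial side [array([286., 317.])]
vial top [array([356., 216.])]
loupe side [array([288., 212.])]
loupe top [array([354., 219.])]
clip side [array([285., 315.])]
clip top [array([123., 223.])]
[-0.91157674 -0.07821922 -3.63875105] [588.1675097    7.86528883 177.39199106]
```

View pics/p4.png

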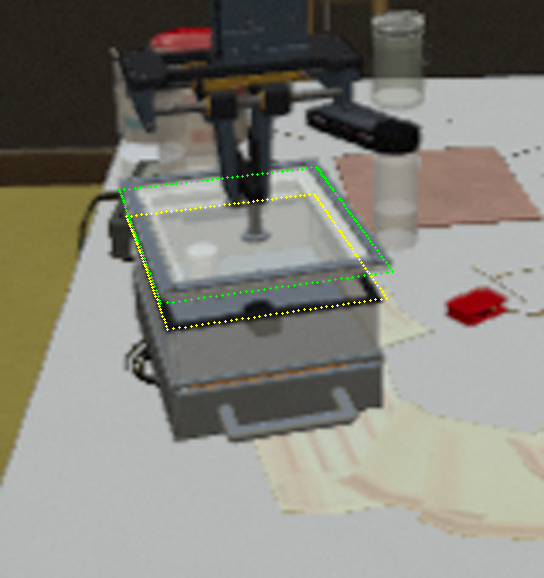

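The lid is up off the gasket, the tray is home, and the loupe and vial stand. The rim's near left corner (165,290) shows higher than the level prediction (160,303), so the lid may be slightly tilted. I'll fit the tilt against the start image as a reference.

```bash
python3 - <<'E'
from h import *
from scipy.optimize import minimize
def G(i): return cv2.GaussianBlur(cv2.magnitude(*[cv2.Sobel(cv2.cvtColor(i,6),cv2.CV_32F,*d) for d in((1,0),(0,1))]),(0,0),1.0)
cur=cv2.cvtColor(grab_frame("side"),4); cv2.imwrite("pics/side4.png",cur)
E=edge(0,89,114)
def pts(v):
    z,r,p,dx,dy=v; Q=Ro.from_euler("xyz",[r,p,0]).apply(E-[0,0,42])+[dx,dy,z+42]   # pivots at the handle
    return proj(W(Q,*V),"side").astype(np.float32)
for n,im,z0 in(("start",cv2.imread("pics/side0.png"),107),("now",cur,131)):
    g=G(im)
    def cost(v):
        q=pts(v); return -cv2.remap(g,q[:,0].copy(),q[:,1].copy(),1).mean()+.02*(v[3]**2+v[4]**2)+20*(v[2]/.03)**2*.1
    S=[]
    for z in(z0-6,z0,z0+6):
        for r in(-.08,0,.08):
            x0=np.array([z,r,0,0,0]); sx=np.vstack([x0]+[x0+np.eye(5)[i]*s for i,s in enumerate((4,.04,.03,4,4))])
            S.append(minimize(cost,x0,method="Nelder-Mead",options=dict(initial_simplex=sx,maxiter=2000)))
    S.sort(key=lambda r:r.fun)
    for s in S[:4]: print(n,s.x.round(3),round(s.fun,1))
    if n=="now":
        o=cv2.resize(im[150:230,170:290],None,fx=6.5,fy=6.5,interpolation=2)
        for q in pts(S[0].x): cv2.circle(o,tuple(int(a) for a in((q-[170,150]+.5)*6.5)),1,(0,255,0),-1)
        cv2.imwrite("pics/p5.png",o)
E
```

```text
start [ 1.04916e+02 -1.60000e-02  1.00000e-03  1.39040e+01  1.11400e+00] -169.1
start [ 1.18501e+02  1.90000e-02 -1.00000e-02  4.88400e+00  4.18500e+00] -155.3
start [ 1.17534e+02  1.80000e-02 -1.00000e-02  4.17300e+00  2.31700e+00] -155.2
start [ 1.15937e+02  1.80000e-02 -8.00000e-03  3.60600e+00 -7.91000e-01] -154.8
now [ 1.17223e+02 -1.12000e-01  5.00000e-03  9.44500e+00  6.81400e+00] -202.9
now [ 1.16523e+02 -1.13000e-01  2.00000e-03  8.93300e+00  5.35400e+00] -202.8
now [ 1.1861e+02 -1.1000e-01  5.0000e-03  1.0366e+01  9.6770e+00] -202.7
now [ 1.36525e+02  5.50000e-02  8.00000e-03  1.64050e+01 -1.43500e+00] -190.1
```

View pics/p5.png

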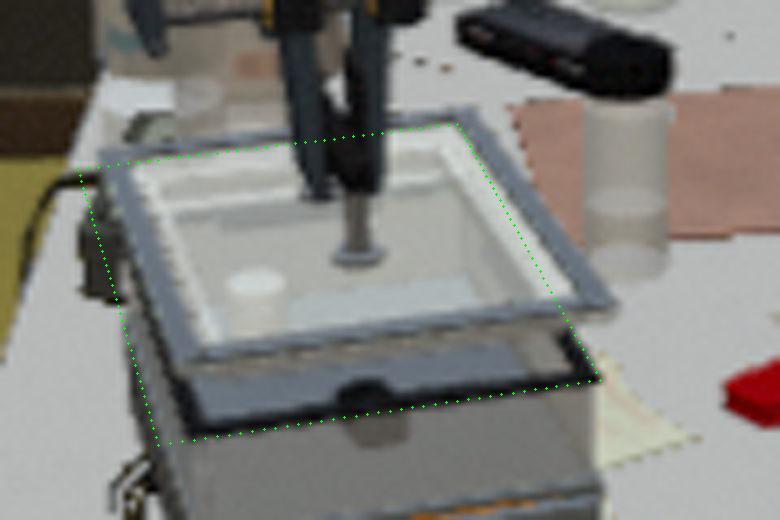

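The automatic fit locked onto the gasket, so I discard it. The rim corners are clear by eye: FL (185,358), FR (612,303), BR (470,108), BL (103,152) in the crop. I'll solve the pose from those.

```bash
python3 - <<'E'
from h import *
from scipy.optimize import least_squares
C=np.array([[89,114,3],[-89,114,3],[-89,-114,3],[89,-114,3.]])
px=np.array([[185,358],[612,303],[470,108],[103,152]])/6.5+[170,150]-.5
cal("side")
def f(v,res=True):
    z,r,p,dx,dy,w=v; Q=Ro.from_euler("xyz",[r,p,w]).apply(C)+[dx,dy,z]; q=proj(W(Q,*V),"side")
    return np.r_[(q-px).ravel(),np.array([dx/10,dy/10,w*30])]
s=least_squares(f,[128,0,0,0,0,0],x_scale=[10,.05,.05,5,5,.03]); print(s.x.round(3),s.fun.round(1))
for r in(0,.05,.1): print(r,np.round((f([128,r,0,0,0,0])[:8]),1))
for z in (122,128,134): print(z,np.round((f([z,0,0,0,0,0])[:8]),1))
print(state()["force"],state()["torque"])
E
```

```text
[ 1.29892e+02  5.00000e-03 -6.00000e-03 -2.13100e+00 -1.02470e+01
  4.00000e-03] [-0.9  0.3  1.1 -0.2  0.5  0.2 -0.7 -0.2 -0.2 -1.   0.1]
0 [-1.2  3.2  1.4  2.3  0.8  1.7 -0.8  1.7]
0.05 [-1.4  1.1  1.4  0.2  0.9  3.4 -0.6  3.4]
0.1 [-1.6 -1.1  1.3 -1.8  0.9  5.2 -0.4  5.2]
122 [-1.   5.3  1.4  4.3  0.9  3.5 -0.6  3.5]
128 [-1.2  3.2  1.4  2.3  0.8  1.7 -0.8  1.7]
134 [-1.4  1.   1.4  0.2  0.8 -0.1 -0.9 -0.2]
[ 0.10734304 -0.58691299 -2.54752146] [ 0.0483422  -0.09704363 -0.03173803]
```

The lid is level (tilts of 0.006 rad or less). Its height is about 129 mm from the TCP rise and 130 mm from the picture, inside 117–142. I'll hand in.

```bash
python3 -c "
from workcell import *
s=state(); print(s['time_s'],s['ee_pos'],s['gripper_width'],s['force']); print(job_done())"
```

```text
11.4 [588.16163233   7.85521976 177.41832579] 13.4350269075093 [ 0.10734304 -0.58691299 -2.54752146]
the job is handed in; nothing more can be done
None
```

I pushed the tray home, then gripped the lid by its handle at 50 N, pulled it free of its seal and held it above the box. I handed the job in at 11.4 s; no verdict was reported.

**Tray:** The push ended against a firm stop at about 34 N, where the geometry put home. Afterwards the plate sat flush with the base, and the detected bar was within 1 px of where it should be when home.

**Lid:**
- **Grip:** the gripper read 13.4–14 mm on the 14 mm bar, with roughly 2.5–4 N of weight hanging from it.
- **Height:** the tool rise puts the lid at about 129 mm and the rim corners in the picture at 130 mm, against a window of 117–142. That is a gap of about 25 mm.
- **Level and centred:** the corners show a tilt of 0.006 rad or less. The tool stands about 2 mm from the box centre. The corner fit put the lid 10 mm off along the box's y, still inside the 30 mm allowed.

**Checks that failed or disagreed:**
- My automatic edge fit of the lid's tilt locked onto the gasket and gave nonsense. I discarded it and used corners read by eye.
- In the last pictures, the network found the vial wrongly in the side view and the loupe wrongly in the top view. The vial's top view, the loupe's side view and the clip in both views agreed with the start within a few pixels. The vial and loupe also stood undisturbed in the last side pictures.

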